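# Shift the buffer selector lever into the third slot

### The job

On the flow selector with the H-shaped gate, push the lever with a fingertip forward out of its near-left slot to the crossbar, across to the right, then forward until it is fully home in the third slot (the far-right one), and take the hand away. Only push the knob sideways: do not pull it up, since lifting it purges the line. Leave the shut-off valve's lever and everything else on the bench as they are.

Things in the scene. Friction and masses are not known exactly. Their poses are not given: they have to be found in the camera images.
- selector: Flow selector, fixed to the bench: white box 130 mm (x) by 140 mm (y), bare aluminium gate plate on top, 120 mm above the bench; foot 160 by 170 mm. Origin: centre of its underside. Its +x points forward (away from the robot at yaw 0; yaw within +-0.35), +y left, z up; forward, near, far, left, right mean these axes.
- gate_centre (a point): Middle of the H's crossbar, on top of the 8 mm gate plate. In the selector's axes: the crossbar runs along y, 17 mm wide, and joins four 16 mm wide slots along x, centred on y = +24 mm (left) and -24 mm (right), ending at x = +28 mm (far) and -28 mm (near). First slot far-left, second near-left, third far-right, fourth near-right. The slot edges stop the lever's 10 mm stem.
- third_slot (a point): Middle of the end of the third (far-right) slot, on top of the gate plate: where the stem stands when fully home; x = +23, y = -24 mm from gate_centre in the selector's axes.
- lever_pivot (a point): Pivot of the lever, inside the box, 30 mm above the bench below gate_centre. The knob's centre is 155 mm from it: in the selector's axes at x = 155 sin(along), y = -155 cos(along) sin(across), z = 155 cos(along) cos(across) mm from the pivot.
- lever_across (a joint): Sideways tilt (rad) of the selector's lever: 0 upright, positive to the right; about -0.27 in the left slots, +0.27 in the right slots (play about 0.03 either way). Friction only, no spring or detent: it takes about 2 N at the knob and stays where it is left.
- lever_along (a joint): Forward tilt (rad) of the same lever: 0 in the crossbar (play about 0.035 either way), positive forward; about +0.25 at the end of a far slot, -0.25 at the end of a near slot. It starts in the near-left slot at -0.24 to -0.15. Same friction, no spring.
- selector_knob (a point): Centre of the selector lever's knob: black upright cylinder 32 mm in diameter, 40 mm tall (20 mm above and below this point), about 173 to 185 mm above the bench; it tilts with the lever.
- knob_lift (a joint): How far the selector's knob is pulled up along the stem (m): 0 normally, up to 0.012; a spring holds it down with 7 N, rising to 14 N. It must stay down (under 0.006).
- shutoff: The shut-off valve beside the selector, fixed to the bench, to be left alone: narrower white box 120 mm (x) by 92 mm (y) by 100 mm high with one straight slot along x, on a 140 by 110 mm foot plate. Origin at the centre of its underside. It may stand to the left or to the right of the selector.
- shutoff_knob (a point): Centre of the shut-off valve's knob (same black cylinder, 32 by 40 mm), about 160 mm above the bench. Leave it alone.
- jar: Bystander, loose: amber jar with white lid, 56 mm diameter, 90 mm tall. Origin at the centre of its underside.
- vial: Bystander, loose: small clear vial with black cap, 26 mm diameter, 50 mm tall. Origin at the centre of its underside.
- beaker: Bystander, loose: glass beaker, 60 mm diameter, 80 mm tall. Origin at the centre of its underside.
- cartridge: Bystander, loose: upright white cartridge with orange ends, 42 mm diameter, 120 mm tall. Origin at the centre of its underside.
- end_cap: Bystander, loose: orange column end cap with black stub, 50 mm diameter, 38 mm tall. Origin at the centre of its underside.
- spanner: Bystander, loose: flat steel spanner lying on the bench, 150 mm long. Origin at the centre of its underside.
- dish: Bystander, loose: small blue plastic bowl, 90 mm diameter, 35 mm tall. Origin at the centre of its underside.

How it is judged:
By the outcome, as a careful person would: the job done as asked, in the order asked, and still so for the second after the job is handed in, with the robot touching nothing.
It also fails if it takes over 48 s, if anything falls off the work surface, if the arm or the gripper's body presses on something with over 40 N, if the wrist force passes 120 N, or if a joint passes its speed limit or range.

### The arm

A 6-joint arm with a two-finger parallel gripper is mounted at the origin on the work surface. World frame = base frame: x ahead of the robot, y to its left, z up, the work surface at z = 0. Lengths are in mm, angles in rad, forces in N, time in s.
With the tool pointing down it reaches from about 400 to 925 mm from the base axis. Payload 12.5 kg.
Tool frame: the origin (TCP) lies at the very end of the fingers, on their centre line; the grasp point (between the pads) lies env.grip_point_offset behind it (env.grip_point_offset is the distance from the TCP to the grasp point, in mm); y points along the fingers, z is the direction in which the jaws open and shut, and the axes are right-handed (so a half turn about y gives the same grasp; the last joint's range is limited). The gripper opens to 95 mm and grips with 3 to 60 N. Pads are 20 mm wide; open, the fingers measure 119 mm over their backs; the gripper's body (75 mm by 180 mm) begins 59 mm behind the grasp point.
Start: joints at [1.169, 0.491, 1.559, -0, 1.092, -0.106], TCP at [182.174, 597.879, 214.661] pointing down, gripper open.
Joint ranges: [-3.1, 3.1], [-0.84, 2.19], [0.05, 2.79], [-1.13, 4.28], [0.06, 2.93], [-2.69, 2.69]. Speed limits (rad/s): [2.22, 2.22, 2.79, 3.14, 3.14, 3.14].

### API

Orientations are given as [roll, pitch, yaw] about the fixed x, y, z axes, in that order (R = Rz(yaw) Ry(pitch) Rx(roll)).
In Python, from cell import readout, read_camera, env, nets gives the robot as it stands.
- The arm moves only by the tool apply_moves, never from a script. Its argument "increments" is a list of rows, each a list of 3 entries, a list of its own where there are three numbers: the shift along the tool's x, y, z in cm, then the turn, a rotation vector about the tool's x, y, z in degrees, then the finger opening in cm, from 0 to 9.51. A call has exactly 5 rows; each row shifts and turns the pose as measured when the row begins, along the tool's axes as they then stand; what a row does not reach is not made up. A row lasts 1/8 s, in which the tool goes at most 62.5 mm and 10.7 degrees, less where a joint would pass 70% of its speed; a pose out of reach is approached as far as the arm can. A call with a gripper value outside its range is refused whole. The fingers move at their own pace and stop on an object; the grip force is fixed at half the most. Time passes only in rows, so rows that do not move let the fingers close, or fill a call up. It gives the time, the measured TCP pose, the force and the opening at its end, in the units of the state.
- readout.state(): the state, without advancing time (a new reading comes with each control period).
- read_camera(name): name is "side" or "top" or "wrist"; returns a dict with "img" (400x640x3 uint8, red, green, blue), "vfov" (degrees; the focal length in pixels is half the picture's height over the tangent of half this angle, whatever the lens; pixels are square), "cx", "cy" (the principal point, pixels), "rvec" (rotation vector, rad) and "tvec" (3), from world to camera coordinates, as OpenCV has them; the wrist camera has in their place "mount" (4x4, takes a point from camera to tool coordinates, whose origin is the TCP and whose axes are the tool frame's). Camera axes: x right, y down, z forward; pixel columns grow to the right and rows downward; lengths in mm; the calibration is good to about 2 mm. The wrist camera is an equidistant fisheye: a pixel r from the principal point sees the ray r / f radians off the axis. A picture is of the moment at which its call begins: read the wrist's pose just before it. There is no depth.
- env.job_done(): hands the job in, once; it reports no verdict.
Trained networks look in a picture, given as the dict that the camera call returned (one of the last four; its "shot" number tells which), for a name from the list of things; names that differ only in an ending like _2 or _b are one class to them, and where a whole thing is asked for, a point or a joint stands for the part that bears it (a point fixed in the world has none). Each returns a list of dicts, best first, with "confidence" (0 to 1); they miss things now and then, are a little off and sometimes report something else, mostly with a low value. They report only what shows in the picture. A call takes as long as a camera call.
- nets.look_for(picture, thing): "point" ([x, y, z] in mm, in the coordinates of the camera as it stood for that picture, good to about 4 mm: the middle of the surface that is visible of it).
- nets.mark_of(picture, thing): "point" ([x, y, z] in mm, in the coordinates of the camera as it stood for that picture, good to about 4 mm: a listed point, or the origin of a listed thing).
The state is a dict: "t": time; "joints": joint angles; "qvel": joint speeds; "tau": joint torques, N m; "eef_pos": TCP position; "tcp_rot": TCP orientation; "ft_force": force on the tool from outside, world axes, zero at the start; "moment": the same for the moment, N m; "opening": opening from 0.0 (shut) to 1.0 (fully open).
Only numpy, scipy, OpenCV 4.12 (cv2) and the standard library are available. Lean on these libraries where they do the work, as an engineer would, in place of code of your own. Each camera call takes 0.05 s, during which the arm holds its last target. There are 200 camera calls.

## Working session

There is one attempt and no reset: what is moved stays moved. The work goes in short steps, Python scripts to look and compute and a tool call to move; the robot and the scene stay as the last step left them, time stands still between calls to the robot, and variables do not carry over. Pictures are saved under pics/ and viewed, about 8 in all and at most 12, crops included, and the job is handed in when it is done.

Besides the shell and the picture viewer there is one more tool, called after ">>>" as name([rows], argument=value, ...), one row to a line, values as JSON. apply_moves: Moves the arm, as the interface text tells. Its arguments: {"type":"object","properties":{"increments":{"type":"array"}},"required":["increments"]}

```bash
mkdir -p pics; ls
cat > h.py <<'E'
import numpy as np, cv2
from cell import readout, read_camera, env, nets
from scipy.spatial.transform import Rotation as R
def w(p,pic): # cam->world
    return R.from_rotvec(np.ravel(pic["rvec"])).inv().apply(np.array(p)-np.ravel(pic["tvec"]))
def save(pic,n): cv2.imwrite(f"pics/{n}.png",cv2.cvtColor(pic["img"],cv2.COLOR_RGB2BGR))
def proj(P,pic):
    f=pic["img"].shape[0]/2/np.tan(np.radians(pic["vfov"])/2)
    K=np.array([[f,0,pic["cx"]],[0,f,pic["cy"]],[0,0,1.]])
    return cv2.projectPoints(np.array(P,float).reshape(-1,1,3),np.array(pic["rvec"],float),np.array(pic["tvec"],float),K,None)[0][:,0]
E
python3 - <<'E'
from h import *
np.set_printoptions(precision=1,suppress=True)
print(readout.state(), env.grip_point_offset)
for c in("side","top"):
    p=read_camera(c); save(p,c+"0")
    print(c,p["vfov"])
    for t in("selector","gate_centre","third_slot","lever_pivot","selector_knob","shutoff","shutoff_knob","jar","vial","beaker","cartridge","end_cap","spanner","dish"):
        print(t,[(w(d["point"],p).round(1),round(d["confidence"],2)) for d in nets.mark_of(p,t)[:2]])
E
```

```text
pics
{'t': 0.0, 'joints': array([ 1.2,  0.5,  1.6, -0. ,  1.1, -0.1]), 'qvel': array([ 0., -0., -0., -0.,  0.,  0.]), 'tau': array([ -0. , -61.3, -25.8,   0.1,   0. ,  -0. ]), 'eef_pos': array([182.1, 597.6, 214.1]), 'tcp_rot': array([-1.6,  0. , -0.3]), 'ft_force': array([ 0.3, -0.5,  0.2]), 'moment': array([ 0., -0.,  0.]), 'opening': 1.0035178685759738} 18.8
side 56.553728600580435
selector []
gate_centre [(array([ 528.1, -201.8,  120.4]), 0.8)]
third_slot [(array([ 565.3, -214.3,  116.3]), 0.62)]
lever_pivot [(array([639.7, 367.2,   2.5]), 0.46)]
selector_knob [(array([ 497.1, -172.4,  179.9]), 0.62)]
shutoff [(array([594.2, 175.5,   1.6]), 0.67)]
shutoff_knob [(array([572. , 176.5, 161.9]), 0.6), (array([ 620.8, -353. ,    1.8]), 0.29)]
jar [(array([398.8, -32.1,   2.2]), 0.8)]
vial [(array([577.9, -14.9,  -2. ]), 0.46), (array([596.4, 174.1,   2.5]), 0.25)]
beaker [(array([728.8, -19.3,  -1.8]), 0.9)]
cartridge [(array([ 623.9, -353. ,    1.6]), 0.95)]
end_cap [(array([642.2, 370.8,   1.7]), 0.46)]
spanner [(array([384.1, 329. ,   1.3]), 0.43)]
dish [(array([ 392.6, -392.7,    1. ]), 0.6)]
top 57.10790466919613
selector [(array([ 531. , -200.5,    2.5]), 0.6)]
gate_centre [(array([ 528.6, -205.1,  124.8]), 0.6)]
third_slot [(array([ 564.2, -215.8,  120.6]), 0.93)]
lever_pivot []
selector_knob [(array([ 497.1, -170.5,  180.2]), 0.5), (array([388.9, 328.4,   1. ]), 0.15)]
shutoff [(array([591.8, 174. ,  -0.4]), 0.66)]
shutoff_knob [(array([570.5, 181.7, 156.6]), 0.7)]
jar [(array([397.9, -28.4,  -0.4]), 0.75)]
vial [(array([584.7, -18.2,   2.5]), 0.38)]
beaker [(array([732.1, -14.5,  -0.7]), 0.7)]
cartridge [(array([ 625.9, -348.1,   -1.3]), 0.67)]
end_cap [(array([642.2, 368.1,   1.7]), 0.73)]
spanner [(array([385.9, 331.7,   4.9]), 0.96)]
dish [(array([ 396.1, -392.7,   -2.5]), 0.64)]
```

Run:
```python
from h import *
p=read_camera("top"); 
print(readout.state()["tcp_rot"].round(4), proj([[529,-203,120],[529,-203,0]],p).round(1))
c=proj([[529,-203,120]],p)[0].astype(int); x0,y0=c[0]-65,c[1]-50
print(x0,y0)
im=cv2.cvtColor(p["img"],cv2.COLOR_RGB2BGR)
cr=cv2.resize(im[max(y0,0):y0+100,max(x0,0):x0+130],None,fx=6,fy=6,interpolation=cv2.INTER_CUBIC)
cv2.imwrite("pics/c1.png",cr)
```

```text
[-1.5707  0.     -0.2958] [[394.9 197.4]
 [385.4 199.6]]
329 147
```

View pics/top0.png

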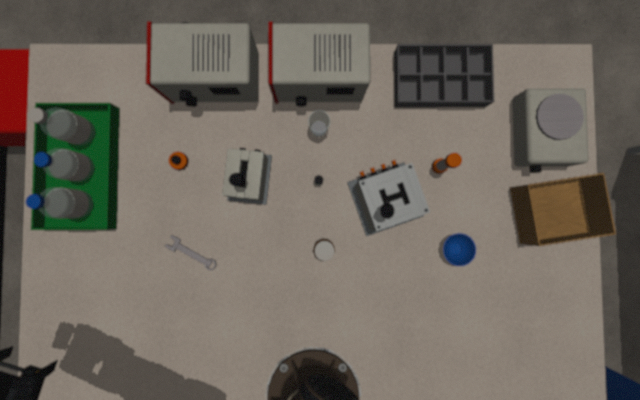

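View pics/c1.png

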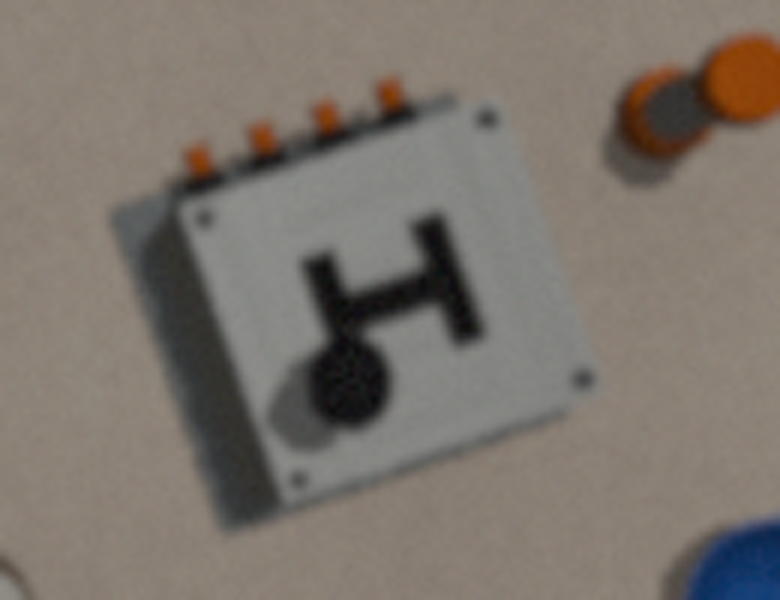

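View pics/side0.png

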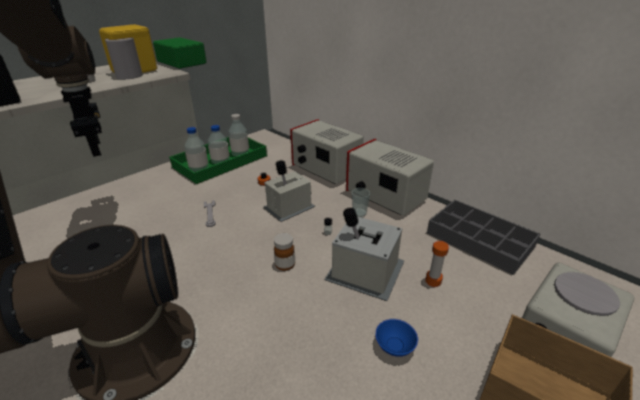

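```bash
cat >> h.py <<'E'
def back(px,z,pic):
    f=200/np.tan(np.radians(pic["vfov"])/2); r=R.from_rotvec(np.ravel(pic["rvec"])).inv()
    d=r.apply(np.c_[(np.array(px,float)-[pic["cx"],pic["cy"]])/f,np.ones(len(px))]); o=r.apply(-np.ravel(pic["tvec"]))
    return o+d*((z-o[2])/d[:,2])[:,None]
E
python3 - <<'E'
from h import *
np.set_printoptions(precision=1,suppress=True)
p=read_camera("top")
c=np.array([(206,218),(487,118),(583,378),(298,480),(320,258),(428,220),(470,340),(350,382)])
px=(c+.5)/6-.5+[329,147]
P=back(px[:7],120,p);print(P, P[:4].mean(0))
for a,b in((1,0),(2,3)): d=P[b]-P[a]; print("yaw",np.arctan2(-d[0],d[1]))
for a,b in((0,3),(1,2)): d=P[a]-P[b]; print("yaw",np.arctan2(d[1],d[0]))
d=P[4]-P[5];print("Hyaw",np.arctan2(-d[0],d[1])); print("Hcentre",(P[4]+P[6])/2)
print("knob top",back(px[7:],197,p))
for c in("side",):
  q=read_camera(c)
  for t in ("gate_centre","selector","selector_knob"):
    print(t,[(w(d["point"],q).round(1),round(d["confidence"],2)) for d in nets.mark_of(q,t)[:1]])
E
```

```text
[[ 564.8 -124.8  120. ]
 [ 605.8 -240.9  120. ]
 [ 498.7 -278.6  120. ]
 [ 457.5 -161.3  120. ]
 [ 548.2 -171.4  120. ]
 [ 563.7 -216.   120. ]
 [ 514.4 -232.5  120. ]] [ 531.7 -201.4  120. ]
yaw 0.3389348454903675
yaw 0.33773930097621224
yaw 0.32792941119164926
yaw 0.3380991231698924
Hyaw 0.33456345666746207
Hcentre [ 531.3 -201.9  120. ]
knob top [[ 496.  -167.7  197. ]]
gate_centre [(array([ 529.3, -205.7,  120.9]), 0.64)]
selector [(array([ 529.6, -196.6,    0.4]), 0.6)]
selector_knob [(array([396.2, -25.7,   4.5]), 0.65)]
```

>>> apply_moves([
  [[0, -1, 0], [0, 10.7, 0], 0],
  [[0, -1, 0], [0, 10.7, 0], 0],
  [[0, -1, 0], [0, 10.7, 0], 0],
  [[0, -1, 0], [0, 10.7, 0], 0],
  [[0, -1, 0], [0, 10.7, 0], 0],
])

```text
t: 2.42
eef_pos: [182.0, 597.5, 265.2]
tcp_rot: [-1.572, -0.001, -1.239]
ft_force: [0.1, -0.2, 0.1]
opening: 0.53
```

>>> apply_moves([
  [[5.2, 0, 1.75], [0, 0, 0], 0],
  [[5.2, 0, 1.75], [0, 0, 0], 0],
  [[5.2, 0, 1.75], [0, 0, 0], 0],
  [[5.2, 0, 1.75], [0, 0, 0], 0],
  [[5.2, 0, 1.75], [0, 0, 0], 0],
])

```text
t: 3.05
eef_pos: [351.6, 376.4, 265.9]
tcp_rot: [-1.57, 0.0, -1.237]
ft_force: [0.5, 0.3, 0.3]
opening: 0.026
```

>>> apply_moves([
  [[5.2, 0, 1.75], [0, 0, 0], 0],
  [[5.2, 0, 1.75], [0, 0, 0], 0],
  [[5.2, 0, 1.75], [0, 0, 0], 0],
  [[5.2, 0, -1.8], [0, 0, 0], 0],
  [[5.2, 0, -1.8], [0, 0, 0], 0],
])

```text
t: 3.68
eef_pos: [456.9, 128.1, 266.2]
tcp_rot: [-1.567, 0.0, -1.237]
ft_force: [0.6, -1.1, -0.0]
opening: 0.005
```

>>> apply_moves([
  [[5, 0, -1.8], [0, 0, 0], 0],
  [[5, 0, -1.8], [0, 0, 0], 0],
  [[5, 0, -1.8], [0, 0, 0], 0],
  [[5, 0, -1.8], [0, 0, 0], 0],
  [[5, 0, -1.8], [0, 0, 0], 0],
])

```text
t: 4.3
eef_pos: [452.7, -146.5, 266.9]
tcp_rot: [-1.565, -0.001, -1.237]
ft_force: [0.6, 0.3, -0.3]
opening: 0.005
```

```bash
cat >> h.py <<'E'
G=np.array([531,-202,120.]); Y=.335
def sel(P): return R.from_euler('z',-Y).apply(np.array(P)-G)
E
python3 - <<'E'
from h import *
np.set_printoptions(precision=1,suppress=True)
s=readout.state(); print(s["eef_pos"],sel(s["eef_pos"]))
p=read_camera("wrist"); save(p,"w1"); M=np.array(p["mount"]); 
def ww(c): 
    t=(M@np.r_[c,1])[:3]; r,pi,y=s["tcp_rot"]
    return s["eef_pos"]+R.from_euler('xyz',[r,pi,y]).apply(t)
for t in ("selector_knob","gate_centre","third_slot"):
    print(t,[(ww(d["point"]),sel(ww(d["point"])),round(d["confidence"],2)) for d in nets.mark_of(p,t)[:2]])
E
```

```text
[ 452.7 -146.5  266.9] [-55.7  78.2 146.9]
selector_knob [(array([ 493.5, -174.2,  175.1]), array([-26.3,  38.6,  55.1]), 0.55)]
gate_centre []
third_slot []
```

View pics/w1.png

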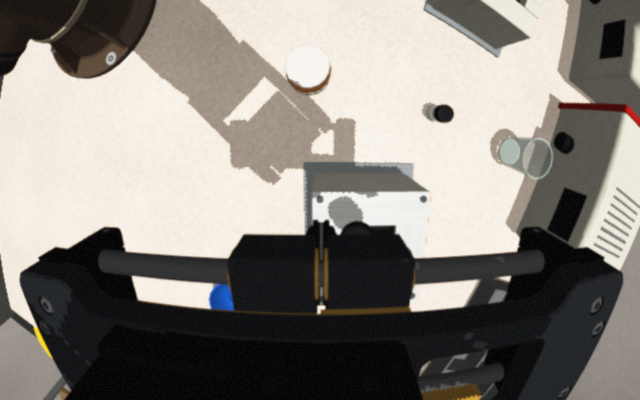

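>>> apply_moves([
  [[3.7, 0, -1.9], [0, 0, 0], 0],
  [[0, 2.5, 0], [0, 0, 0], 0],
  [[0, 2.8, 0], [0, 0, 0], 0],
  [[0, 3, 0], [0, 0, 0], 0],
  [[0, 2.5, 0], [0, 0, 0], 0],
])

```text
t: 5.12
eef_pos: [449.3, -181.7, 158.0]
tcp_rot: [-1.561, -0.004, -1.232]
ft_force: [0.4, -1.0, -0.2]
opening: 0.001
```

Run:
```python
from h import *
s=readout.state(); print(s["eef_pos"],sel(s["eef_pos"]),s["ft_force"])
```

```text
[ 449.31795986 -181.72890346  157.99573232] [-70.47684924  45.99876909  37.99573232] [ 0.41020933 -0.98127707 -0.16711943]
```

>>> apply_moves([
  [[0.5, 0, 0.8], [0, 0, 0], 0],
  [[0, 0, 0.8], [0, 0, 0], 0],
  [[0, 0, 0.8], [0, 0, 0], 0],
  [[0, 0, 0.8], [0, 0, 0], 0],
  [[0, 0, 0.7], [0, 0, 0], 0],
])

```text
t: 5.75
eef_pos: [491.1, -170.5, 160.7]
tcp_rot: [-1.56, -0.004, -1.228]
ft_force: [-1.4, 0.3, 1.4]
opening: 0.005
```

```bash
cat >> h.py <<'E'
np.set_printoptions(precision=1,suppress=True)
def st(): 
    s=readout.state(); print("sel",sel(s["eef_pos"]),"F",R.from_euler('z',-Y).apply(s["ft_force"]),"rot",s["tcp_rot"].round(3),"t",s["t"]); return s
def knob(cams=("side","top")):
    for c in cams:
        p=read_camera(c)
        print(c,[(sel(w(d["point"],p)),round(d["confidence"],2)) for d in nets.mark_of(p,"selector_knob")[:2]])
    return p
E
python3 - <<'E'
from h import *
st();p=knob()
x0,y0=329,147
cv2.imwrite("pics/c2.png",cv2.resize(p["img"][y0:y0+100,x0:x0+130,::-1],None,fx=6,fy=6,interpolation=cv2.INTER_CUBIC))
E
```

```text
sel [-27.3  42.9  40.7] F [-1.2  0.8  1.4] rot [-1.6 -0.  -1.2] t 5.75
side [(array([-3.2, 41.3, 58.3]), 0.6), (array([  36.7, -172.8, -117.8]), 0.3)]
top []
```

>>> apply_moves([
  [[0, 0, -2], [0, 0, 0], 0],
  [[-1, 0, -1], [0.5, 0, 0], 0],
  [[-2, 0.2, 0], [0, 0, 0], 0],
  [[-1.4, 0.2, 0], [0, 0, 0], 0],
  [[0, 0, 0], [0, 0, 0], 0],
])

```text
t: 6.58
eef_pos: [443.4, -136.8, 155.3]
tcp_rot: [-1.552, -0.003, -1.23]
ft_force: [0.4, -0.5, 0.2]
opening: 0.001
```

Run:
```python
from h import *
s=st();p=knob();print(s["tcp_rot"].tolist())
x0,y0=329,147
cv2.imwrite("pics/c2.png",cv2.resize(p["img"][y0:y0+100,x0:x0+130,::-1],None,fx=6,fy=6,interpolation=cv2.INTER_CUBIC))
```

```text
sel [-61.3  90.4  35.3] F [ 0.2 -0.6  0.2] rot [-1.6 -0.  -1.2] t 6.575
side []
top [(array([ 1. , 40.4, 61.2]), 0.57)]
[-1.5516919478878082, -0.003493606256592896, -1.22968250683867]
```

View pics/c2.png

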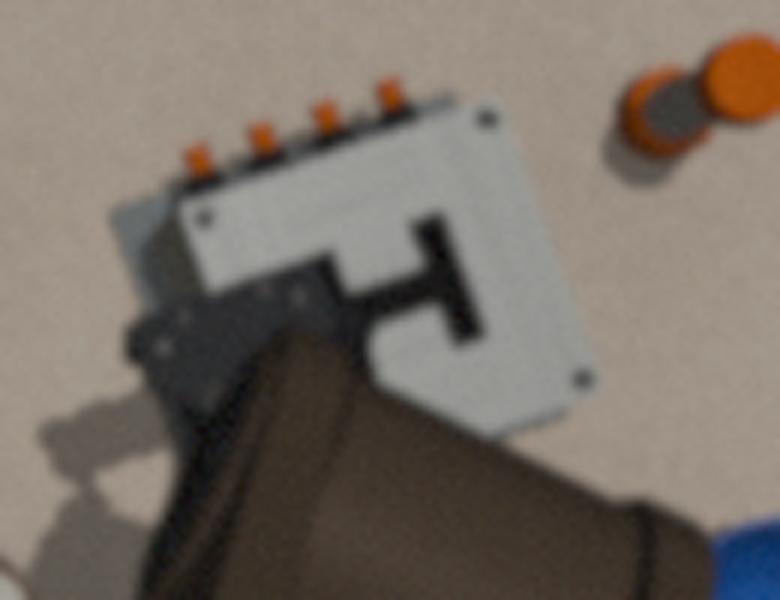

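>>> apply_moves([
  [[0, 0, 1.5], [-1, 0, 0], 0],
  [[0, 0, 1.5], [0, 0, 0], 0],
  [[0, 0, 1.5], [0, 0, 0], 0],
  [[0, 0, 1], [0, 0, 0], 0],
  [[0, 0, 0], [0, 0, 0], 0],
])

```text
t: 7.4
eef_pos: [499.2, -119.7, 155.3]
tcp_rot: [-1.569, -0.004, -1.231]
ft_force: [0.4, 0.2, -0.2]
opening: 0.003
```

Run:
```python
from h import *
s=st();p=knob()
```

```text
sel [-3.  88.2 35.3] F [ 0.4  0.  -0.2] rot [-1.6 -0.  -1.2] t 7.4
side [(array([-0.6, 40.8, 60.3]), 0.53)]
top []
```

>>> apply_moves([
  [[1, 0, 0.2], [0, 0, 0], 0],
  [[1, 0, 0], [0, 0, 0], 0],
  [[1, 0, 0], [0, 0, 0], 0],
  [[1, 0, 0], [0, 0, 0], 0],
  [[1, 0, 0], [0, 0, 0], 0],
])

```text
t: 8.22
eef_pos: [517.5, -169.8, 156.1]
tcp_rot: [-1.569, -0.003, -1.233]
ft_force: [0.6, 1.0, 0.8]
opening: 0.003
```

Run:
```python
from h import *
s=st();p=knob()
```

```text
sel [-2.2 34.9 36.1] F [0.9 0.7 0.8] rot [-1.6 -0.  -1.2] t 8.225
side [(array([-1.9,  6.6, 63.7]), 0.57), (array([-193.4, -135.4, -120.6]), 0.57)]
top []
```

>>> apply_moves([
  [[0.8, 0, 0.1], [0, 0, 0], 0],
  [[0.8, 0, 0], [0, 0, 0], 0],
  [[0.8, 0, 0], [0, 0, 0], 0],
  [[0.8, 0, 0], [0, 0, 0], 0],
  [[0.7, 0, 0], [0, 0, 0], 0],
])

```text
t: 9.05
eef_pos: [531.5, -207.1, 155.8]
tcp_rot: [-1.57, -0.002, -1.232]
ft_force: [-0.8, 1.9, -1.6]
opening: 0.004
```

Run:
```python
from h import *
s=st();p=knob()
```

```text
sel [-1.2 -4.9 35.8] F [-0.1  2.  -1.6] rot [-1.6 -0.  -1.2] t 9.05
side [(array([ -0.8, -36.5,  61.9]), 0.81)]
top []
```

Small steps now until the right-hand stop is felt.

>>> apply_moves([
  [[0.3, 0, 0], [0, 0, 0], 0],
  [[0.3, 0, 0], [0, 0, 0], 0],
  [[0, 0, 0], [0, 0, 0], 0],
  [[0, 0, 0], [0, 0, 0], 0],
  [[0, 0, 0], [0, 0, 0], 0],
])

```text
t: 9.88
eef_pos: [533.5, -212.2, 156.1]
tcp_rot: [-1.569, -0.002, -1.231]
ft_force: [0.4, 0.1, -0.6]
opening: 0.002
```

Run:
```python
from h import *
s=st();p=knob()
```

```text
sel [ -1.  -10.4  36.1] F [ 0.4 -0.  -0.6] rot [-1.6 -0.  -1.2] t 9.875
side [(array([  0.5, -42.9,  58.2]), 0.79), (array([ 29.1, -22.8,   0.3]), 0.69)]
top []
```

>>> apply_moves([
  [[-1.5, 0, 0], [0, 0, 0], 0],
  [[-0.5, 0, -1.5], [0, 0, 0], 0],
  [[0, 0, -2], [0, 0, 0], 0],
  [[0, 0, -1.5], [0, 0, 0], 0],
  [[0, 0, 0], [0, 0, 0], 0],
])

```text
t: 10.7
eef_pos: [475.8, -208.9, 156.4]
tcp_rot: [-1.569, -0.004, -1.231]
ft_force: [0.2, -0.1, 0.4]
opening: 0.001
```

>>> apply_moves([
  [[1.5, 0, 0], [0, 0, 0], 0],
  [[1.5, 0, 0], [0, 0, 0], 0],
  [[1.5, 0, 0], [0, 0, 0], 0],
  [[0.7, 0, 0], [0, 0, 0], 0],
  [[0, 0, 0], [0, 0, 0], 0],
])

```text
t: 11.32
eef_pos: [495.7, -262.4, 156.4]
tcp_rot: [-1.568, -0.004, -1.231]
ft_force: [-0.4, 0.4, 0.5]
opening: 0.003
```

Run:
```python
from h import *
s=st();p=knob()
x0,y0=329,147
cv2.imwrite("pics/c3.png",cv2.resize(p["img"][y0:y0+100,x0:x0+130,::-1],None,fx=6,fy=6,interpolation=cv2.INTER_CUBIC))
```

```text
sel [-53.2 -45.4  36.4] F [-0.2  0.5  0.5] rot [-1.6 -0.  -1.2] t 11.325
side [(array([  36.9, -173.7, -118.2]), 0.68)]
top [(array([ -2.7, -41.5,  61. ]), 0.47), (array([ 26.2, -23.2,   3.5]), 0.41)]
```

View pics/c3.png

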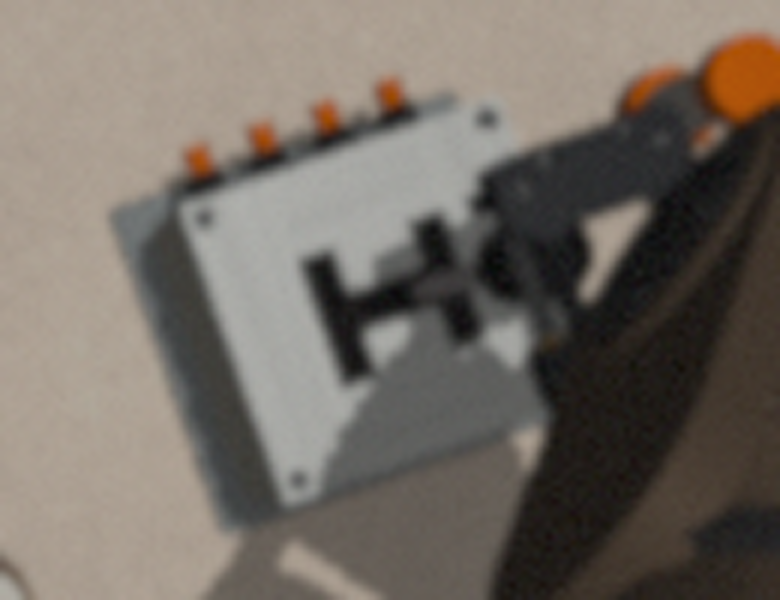

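>>> apply_moves([
  [[-0.3, 0, 0.9], [0, 0, 0], 0],
  [[0, 0, 0.9], [0, 0, 0], 0],
  [[0, 0, 0.9], [0, 0, 0], 0],
  [[0, 0, 0.9], [0, 0, 0], 0],
  [[0, 0, 0.7], [0, 0, 0], 0],
])

```text
t: 12.15
eef_pos: [537.8, -242.5, 157.3]
tcp_rot: [-1.568, -0.005, -1.229]
ft_force: [-1.5, -0.6, 1.2]
opening: 0.003
```

Run:
```python
from h import *
s=st();p=knob()
```

```text
sel [ -6.9 -40.5  37.3] F [-1.6 -0.1  1.2] rot [-1.6 -0.  -1.2] t 12.15
side [(array([ 17.8, -41.5,  57.8]), 0.41)]
top [(array([ 20.7, -42.1,  58.6]), 0.39)]
```

>>> apply_moves([
  [[0, 0.1, 0.4], [0, 0, 0], 0],
  [[0, 0.1, 0.4], [0, 0, 0], 0],
  [[0, 0, 0.3], [0, 0, 0], 0],
  [[0, 0, 0], [0, 0, 0], 0],
  [[0, 0, 0], [0, 0, 0], 0],
])

```text
t: 12.98
eef_pos: [547.5, -238.8, 155.0]
tcp_rot: [-1.569, -0.004, -1.23]
ft_force: [0.0, 0.6, 1.1]
opening: 0.005
```

Run:
```python
from h import *
s=st();p=knob()
```

```text
sel [  3.5 -40.2  35. ] F [0.2 0.5 1.1] rot [-1.6 -0.  -1.2] t 12.975
side [(array([ 30.2, -41.7,  58.1]), 0.52), (array([ -68.6,  207.7, -119.4]), 0.27)]
top [(array([ 31.5, -43.3,  60.4]), 0.39)]
```

>>> apply_moves([
  [[0, 0, 0.3], [0, 0, 0], 0],
  [[0, 0, 0.3], [0, 0, 0], 0],
  [[0, 0, 0.1], [0, 0, 0], 0],
  [[0, 0, 0.1], [0, 0, 0], 0],
  [[0, 0, 0.1], [0, 0, 0], 0],
])

```text
t: 13.8
eef_pos: [556.0, -235.5, 154.5]
tcp_rot: [-1.57, -0.003, -1.23]
ft_force: [-3.5, -1.8, -0.6]
opening: 0.003
```

Run:
```python
from h import *
s=st();p=knob()
```

```text
sel [ 12.5 -39.8  34.5] F [-3.9 -0.5 -0.6] rot [-1.6 -0.  -1.2] t 13.8
side [(array([ 40.9, -43.2,  53.1]), 0.53)]
top [(array([  41.7,  552. , -116.4]), 0.64), (array([ 38.8, -42.8,  57.1]), 0.6)]
```

>>> apply_moves([
  [[0, 0, 0.2], [0, 0, 0], 0],
  [[0, 0, 0.2], [0, 0, 0], 0],
  [[0, 0, 0.2], [0, 0, 0], 0],
  [[0, 0, 0.2], [0, 0, 0], 0],
  [[0, 0, 0.2], [0, 0, 0], 0],
])

```text
t: 14.62
eef_pos: [557.3, -234.9, 154.1]
tcp_rot: [-1.588, 0.001, -1.229]
ft_force: [-14.2, -5.7, 4.9]
opening: 0.003
```

Run:
```python
from h import *
s=st();p=knob()
```

```text
sel [ 14.  -39.7  34.1] F [-15.3  -0.7   4.9] rot [-1.6  0.  -1.2] t 14.625
side [(array([ 37.3, -40.9,  56.4]), 0.55)]
top [(array([ 40.2, -41. ,  55.6]), 0.51)]
```

>>> apply_moves([
  [[0, 0, -1], [0, 0, 0], 0],
  [[0, 0, -2], [0, 0, 0], 0],
  [[0, 0, -2.5], [0, 0, 0], 0],
  [[0, 0, -2.5], [0, 0, 0], 0],
  [[0, -1, -1], [0, 0, 0], 0],
])

```text
t: 15.45
eef_pos: [469.0, -266.2, 166.2]
tcp_rot: [-1.585, -0.0, -1.229]
ft_force: [0.3, 0.4, 0.5]
opening: 0.003
```

>>> apply_moves([
  [[0, -3, 0], [0, 0, 0], 0],
  [[-3, -4, 0], [0, 0, 0], 0],
  [[-5, -2, 0], [0, 0, 0], 0],
  [[-5, 0, 0], [0, 0, 0], 0],
  [[-5, 0, 0], [0, 0, 0], 0],
])

```text
t: 16.08
eef_pos: [409.4, -95.0, 262.9]
tcp_rot: [-1.578, -0.005, -1.235]
ft_force: [0.6, -0.5, 0.4]
opening: 0.002
```

>>> apply_moves([
  [[-5, 0, 0.5], [0, 0, 0], 0],
  [[-5, 0, 0.5], [0, 0, 0], 0],
  [[-4, 0, 0.5], [0, 0, 0], 0],
  [[0, 0, 0], [0, 0, 0], 0],
  [[0, 0, 0], [0, 0, 0], 0],
])

```text
t: 16.7
eef_pos: [375.5, 48.2, 266.3]
tcp_rot: [-1.568, -0.008, -1.232]
ft_force: [0.7, -0.6, 0.2]
opening: 0.008
```

Run:
```python
from h import *
s=st();p=knob(); save(p,"top9")
x0,y0=329,147
cv2.imwrite("pics/c4.png",cv2.resize(p["img"][y0:y0+100,x0:x0+130,::-1],None,fx=6,fy=6,interpolation=cv2.INTER_CUBIC))
for t in("shutoff_knob","jar","vial","beaker","cartridge","end_cap","spanner","dish"):
    print(t,[(w(d["point"],p),round(d["confidence"],2)) for d in nets.mark_of(p,t)[:1]])
```

```text
sel [-64.6 287.4 146.3] F [ 0.5 -0.8  0.2] rot [-1.6 -0.  -1.2] t 16.7
side [(array([ 39.5, -40.9,  53.6]), 0.81)]
top [(array([ 42. , -40.2,  57.9]), 0.8)]
shutoff_knob [(array([571.2, 180.8, 156.4]), 0.5)]
jar [(array([398.6, -30. ,  -1.7]), 0.85)]
vial [(array([582.3, -19. ,   2.4]), 0.48)]
beaker [(array([728.8, -18.7,  -0.4]), 0.64)]
cartridge [(array([ 625.8, -350.3,   -3.7]), 0.8)]
end_cap [(array([641.9, 368.2,   0.7]), 0.58)]
spanner [(array([386.1, 333. ,   3.1]), 0.85)]
dish [(array([ 394.2, -392.2,   -1.1]), 0.55)]
```

View pics/c4.png

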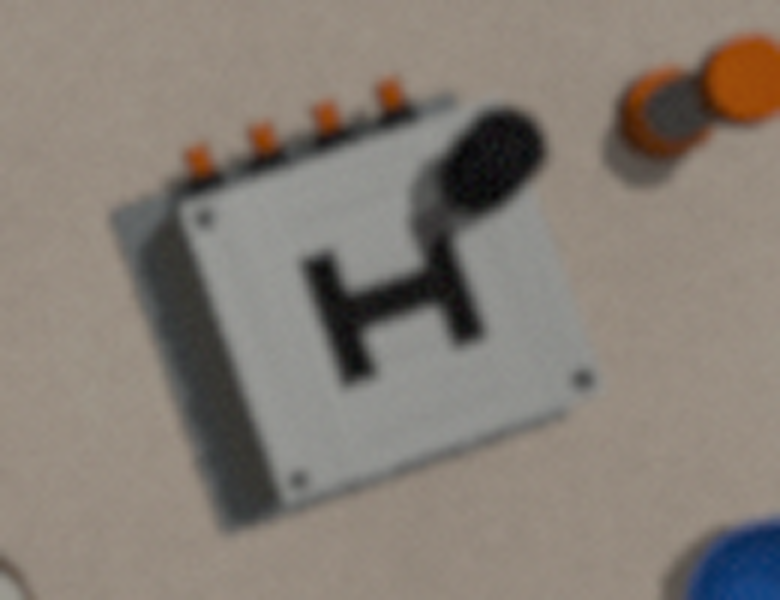

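The lever stands at the far end of the far-right slot, with its knob at crop pixel (495,160). The other three slot ends are empty, and nothing else on the bench has moved.

```bash
python3 -c "
from cell import env; print(env.job_done())"
```

```text
the job is handed in; nothing more can be done
None
```

The lever is in the third (far-right) slot and pushed up against its end. I have handed the job in.

**What I did:** With the closed fingertips I pushed the knob forward from the near-left slot to the crossbar, across to the right, then forward. At the slot end the force rose to about 15 N with almost no further movement. I then backed the hand off and moved it well clear.

**Last checks:**
- **Knob position:** the side and top cameras put it at about x = +40, y = −41 mm from the gate centre. Fully home should be about +38, −41.
- **Knob lift:** no pull upward was applied. At the stop, the vertical force on the tool meant the knob was being pressed down. The knob's measured height shows no lift, within the roughly 4 mm measuring error.
- **Bystanders:** the shut-off knob and all the loose items read the same as at the start, within about 5 mm, which is the measuring error.
- **Time:** about 17 s on the robot's clock, against the 48 s limit.

**Disagreements:** the networks sometimes missed the knob or gave a false position while the hand hid it. I relied on the other camera and the fingertip position in those cases.

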